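# Stand the toppled oil tin up against the fence and put it home beside the stop

### The job

The full tin of finishing oil has toppled back onto the bowl blank with its foot against the bench fence. Push its top end towards the fence until it stands upright on its foot without lifting it off the bench, then slide it along the fence until it comes up against the screw head of the steel stop, and lean on it there for half a second with about 12 N so that it beds. The tin dents easily, so never push it with over 25 N; leave it standing there against fence and screw, with the blank and the other things where they are.

Things in the scene. Friction and masses are not known exactly. Their poses are not given: they have to be found in the camera images.
- tin: Steel rectangular oil tin with a paper band: 62 mm deep (its x), 115 wide (its y), 165 tall (its z), 0.5 to 0.8 kg; black screw cap 30 mm across, 14 high, mid-top. Origin: centre of its underside, z from foot to cap. At the start it leans back from the fence, z 42 degrees above level, resting on the blank's rim. Friction on bench and fence 0.5 to 0.7: once upright it slides with 2.5 to 6 N; pushed sideways above 75 mm it topples.
- tin_top_edge (a point): Middle of the long edge of the tin's top on its robot side (the lowest and foremost edge of the top while it leans, about 164 mm from the fence face and 110 mm up). Pushed towards the fence and followed as it rises, it tips the tin up about its foot with 5 to 14 N; past about 70 degrees it mostly drops onto its foot but can stay wedged short of upright until pushed on. Upright, it is 165 mm up.
- tin_foot_edge (a point): Middle of the long edge of the tin's foot on its robot side. At the start it is on the bench about 42 mm from the fence face, while the opposite edge of the foot touches the fence face; as the tin is tipped up it slides away from the fence to 62 mm.
- fence: Brown hardwood board standing on edge, fixed to the bench: 30 mm thick (its x), 520 mm long (its y), 75 mm high. Origin: centre of its underside. The tin's side is the fence's -x face, 15 mm from the origin, which faces the robot.
- stop: Dark steel block fixed to the bench by the fence's -x face, 205 mm from the fence's middle (either end): 60 mm across the fence (x), 50 along it (y), 60 high. Origin: centre of its underside; axes parallel to the fence's. A round steel screw head, 28 mm across, 42 mm up, sticks out of each y side by 5 to 35 mm: how far is not measured, find it by feel. It is stiff, do not turn it.
- wax_pot: Low aluminium wax pot, loose, 56 mm across and 40 mm high, near the fence at the end without the stop. Origin: centre of its underside. Not to be moved.
- blank: Dark jarrah bowl blank, loose, a disc 120 mm across and 65 mm high lying flat, on which the tin leans; centre about 190 mm from the fence's middle plane. Once the tin stands about 54 mm are free between tin and blank. Origin: centre of its underside. Not to be moved.
- calipers: Stainless calipers, loose, 160 mm long (x), 10 mm thick, lying flat to the left. Origin: centre of the beam, on the bench. Not to be moved.
- handle: Turned maple handle, loose, 125 mm long (x), about 32 mm thick, lying to the right. Origin: its middle, on the bench. Not to be moved.
- sanding_block: Cork sanding block, loose, 110 x 65 x 34 mm, far to the left. Origin: centre of its underside. Not to be moved.
- face_shield: Clear plastic face shield with a black headband, loose, about 230 mm wide and 165 mm high, far to the left. Origin: between the ends of the headband, on the bench. Not to be moved.
- chuck_key: Steel chuck key (T shape), loose, 90 x 80 mm, 14 mm thick, far to the right. Origin: middle of its shaft, on the bench. Not to be moved.
Not all that is in view belongs to the job. What is meant by the tin is not turquoise, and is the larger of those in its own colour.

How it is judged:
On the way, in this order (a step that is already met when the one before it is completed fails the run):
1. the tin stands upright on its foot along the fence (angle between tin's own z axis and vertical below 0.1 rad and height (world z) of tin below 0.008 m and x of tin in the frame of fence above -0.1 m), for 0.2 s.
2. the standing tin is pressed against the screw head of the stop with 2 to 22 N (contact force between tin and stop between 2 and 22 N and angle between tin's own z axis and vertical below 0.1 rad), for 0.3 s.
At the end, for the whole second after the job is handed in: The tin stands upright (within 0.06 rad) on its foot on the bench, at rest, square to the fence within 0.05 rad, no more than about 3.5 mm off the fence face, and beside the stop block, 2 to 38 mm from its inner side (where the screw head stopped it) (angle between tin's own z axis and vertical below 0.06 rad and height (world z) of tin below 0.006 m and x of tin in the frame of fence between -0.0495 and -0.04 m and angle between the y axis of tin and the y axis of fence, either way round below 0.05 rad and (y of tin in the frame of stop between -0.121 and -0.085 m or y of tin in the frame of stop between 0.085 and 0.121 m) and linear speed of tin below 0.02 m/s); the robot touches nothing.
It fails at once if the robot pushes the tin with more than 25 N (contact force between tin and the fingers above 25 N or contact force between tin and the arm above 25 N).
It fails at once if the tin is lifted off the bench (middle of its underside higher than 60 mm) (height (world z) of tin above 0.06 m).
It fails at once if the bowl blank is moved more than 30 mm (distance of blank from where it was at the start of the episode above 0.03 m).
It fails at once if a bystander is moved more than 30 mm (distance of any of wax_pot, calipers, handle, sanding_block, face_shield, chuck_key from where it was at the start of the episode above 0.03 m).
It also fails if it takes over 66 s, if anything falls off the work surface, if the arm or the gripper's body presses on something with over 40 N, if the wrist force passes 120 N, or if a joint passes its speed limit or range.

### The arm

A 7-joint arm with a two-finger parallel gripper is mounted at the origin on the work surface. World frame = base frame: x ahead of the robot, y to its left, z up, the work surface at z = 0. Lengths are in m, angles in rad, forces in N, time in s.
With the tool pointing down it reaches from about 0.4 to 0.85 m from the base axis. Payload 10.4 kg.
Tool frame: the origin (TCP) lies on the front face of the gripper's body, between the roots of the fingers; the fingertips stand 73 mm ahead of it and the grasp point (between the pads) lies 54 mm ahead of it; z points along the fingers, y is the direction in which the jaws open and shut (so a half turn about z gives the same grasp; the last joint's range is limited). The gripper opens to 85 mm and grips with 20 to 120 N. Pads are 22 mm wide; open, the fingers measure 114 mm over their backs; the gripper's body (76 mm by 85 mm) begins 54 mm behind the grasp point. The pads swing forward as they close: fully open they stand 13 mm farther back than shut.
Start: joints at [1.317, 0.332, -0.065, 1.46, 0.022, 1.35, -0.088], TCP at [0.143, -0.608, 0.304] pointing down, gripper open.
Joint ranges: [-2.6, 2.6], [-0.5, 2.12], [-1.47, 1.34], [0.16, 2.42], [-1.27, 4.41], [0.06, 2.06], [-2.6, 2.6]. Speed limits (rad/s): [2.22, 2.22, 2.79, 2.79, 3.14, 3.14, 3.14].

### API

Orientations are given as a unit quaternion [x, y, z, w].
In Python, from rig import manip gives the robot as it stands. The module is installed in compiled form; this text tells all that it offers.
- The arm moves only by the tool step_arm, never from a script. Its argument "commands" is a list of rows, each a list of 7 numbers: the shift along the tool's x, y, z in cm, then the turn, a rotation vector about the tool's x, y, z in rad, then the finger opening in cm, from 0 to 8.54. A call has 1 to 5 rows; each row shifts and turns the pose as measured when the row begins, along the tool's axes as they then stand; what a row does not reach is not made up. A row lasts 1/12 s, in which the tool goes at most 41.7 mm and 7.16 degrees, less where a joint would pass 70% of its speed; a pose out of reach is approached as far as the arm can. A call is refused whole if a number of a shift passes 4.17 or a number of a turn 0.125, either way. A call with a gripper value outside its range is refused whole. The fingers move at their own pace and stop on an object; the grip force is fixed at half the most. Time passes only in rows, so rows that do not move let the fingers close. It gives the time, the measured TCP pose, the force and the opening at its end, in the units of the state.
- manip.sense(): the state, without advancing time (a new reading comes with each control period).
- manip.snapshot(name): name is "side" or "top"; returns a dict with "img" (384x512x3 uint8, red, green, blue), "fovy" (degrees; the focal length in pixels is half the picture's height over the tangent of half this angle, whatever the lens; pixels are square), "cx", "cy" (the principal point, pixels), "cam_to_world" (4x4, takes a point from camera to world coordinates). Camera axes: x right, y down, z forward; pixel columns grow to the right and rows downward; lengths in m; the calibration is good to about 2 mm. A picture is of the moment at which its call begins. There is no depth.
- manip.close_job(): hands the job in, once; it reports no verdict.
Trained networks look in a picture, given as the dict that the camera call returned (one of the last four; its "shot" number tells which), for a name from the list of things; names that differ only in an ending like _2 or _b are one class to them, and where a whole thing is asked for, a point or a joint stands for the part that bears it (a point fixed in the world has none). Each returns a list of dicts, best first, with "p" (0 to 1); they miss things now and then, are a little off and sometimes report something else, mostly with a low value. They report only what shows in the picture. A call takes as long as a camera call. They do not tell look-alikes from the thing itself.
- manip.regions_of(target, picture): "pixels" (384x512 bool, what is visible of it) and "bbox" ([left, top, right, bottom] in pixels, round what is visible of it).
The state is a dict: "time": time; "q": joint angles; "qd": joint speeds; "joint_torque": joint torques, N m; "tcp_pos": TCP position; "orientation": TCP orientation; "force": force on the tool from outside, world axes, zero at the start; "torque": the same for the moment, N m; "width": finger opening in m.
Only numpy, scipy, OpenCV 4.12 (cv2) and the standard library are available. Lean on these libraries where they do the work, as an engineer would, in place of code of your own. Each camera call takes 0.05 s, during which the arm holds its last target.

## Working session

There is one attempt and no reset: what is moved stays moved. The work goes in short steps, Python scripts to look and compute and a tool call to move; the robot and the scene stay as the last step left them, time stands still between calls to the robot, and variables do not carry over. Pictures are saved under pics/ and viewed, and the job is handed in when it is done.

Besides the shell and the picture viewer there is one more tool, called after ">>>" as a command line: name --pt "numbers of a row" for each row, then --argument value for the rest. step_arm: Moves the arm, as the interface text tells. Its arguments: {"type":"object","properties":{"commands":{"type":"array"}},"required":["commands"]}

```bash
mkdir -p pics; ls; python3 - <<'E'
from rig import manip
import cv2,numpy as np,pickle
s=manip.sense();print({k:np.round(v,3).tolist() for k,v in s.items()})
for n in("side","top"):
    p=manip.snapshot(n);pickle.dump(p,open(f'{n}0.pkl','wb'))
    cv2.imwrite(f'pics/{n}0.png',cv2.cvtColor(p['img'],cv2.COLOR_RGB2BGR))
    print(n,p['fovy'],p['cx'],p['cy'],np.round(p['cam_to_world'],3).tolist())
    for t in("tin","fence","stop","blank","wax_pot"):
        for r in manip.regions_of(t,p)[:3]: print(t,round(r['p'],2),np.round(r['bbox']).tolist(),r['pixels'].sum())
E
```

```text
pics
{'time': 0.0, 'q': [1.317, 0.333, -0.065, 1.461, 0.022, 1.35, -0.089], 'qd': [-0.002, -0.001, 0.0, -0.002, -0.001, 0.0, -0.0], 'joint_torque': [-0.0, -62.545, 0.049, -39.16, 0.016, 0.01, 0.0], 'tcp_pos': [0.143, -0.608, 0.303], 'orientation': [0.993, 0.115, -0.0, -0.001], 'force': [0.327, -0.144, 0.225], 'torque': [0.018, -0.042, -0.047], 'width': 0.085}
side 44.083713469377315 254.2916279911976 195.79878726190742 [[0.985, -0.11, 0.131, 0.344], [-0.17, -0.717, 0.676, -1.013], [0.019, -0.688, -0.726, 1.258], [0.0, 0.0, 0.0, 1.0]]
tin 0.57 [304.0, 206.0, 343.0, 240.0] 935
tin 0.47 [241.0, 291.0, 275.0, 318.0] 391
fence 0.76 [270.0, 167.0, 314.0, 303.0] 1880
fence 0.54 [234.0, 203.0, 291.0, 260.0] 2005
stop 0.97 [257.0, 170.0, 276.0, 200.0] 379
blank 0.91 [212.0, 224.0, 250.0, 261.0] 1068
wax_pot 0.61 [278.0, 272.0, 296.0, 298.0] 349
top 48.75676977033445 255.73662885307593 196.71163950666434 [[0.019, -0.993, 0.118, 0.424], [-1.0, -0.018, 0.013, 0.025], [-0.011, -0.118, -0.993, 1.215], [0.0, 0.0, 0.0, 1.0]]
tin 0.82 [259.0, 100.0, 303.0, 144.0] 1227
tin 0.81 [332.0, 261.0, 404.0, 340.0] 3136
tin 0.78 [278.0, 168.0, 324.0, 232.0] 2654
fence 0.58 [192.0, 153.0, 384.0, 177.0] 2996
stop 0.96 [194.0, 167.0, 237.0, 190.0] 683
blank 0.79 [274.0, 228.0, 324.0, 256.0] 964
wax_pot 0.87 [346.0, 173.0, 369.0, 197.0] 354
```

View pics/side0.png

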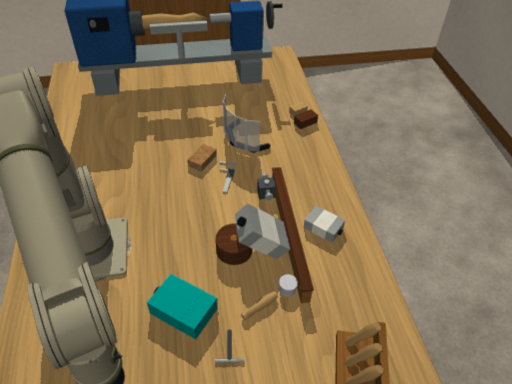

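View pics/top0.png

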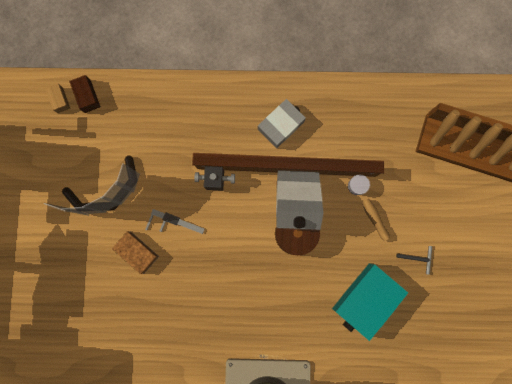

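The top view shows the grey tin leaning at about (300,200) with its cap towards the robot and the blank at (298,238). The fence runs from (193,160) to (384,168), with the stop at (214,179) and the wax pot at (360,185). The smaller grey tin behind the fence and the turquoise one are decoys. Next I'll measure these.

```bash
cat > h.py <<'E'
import numpy as np,cv2
def K(p):
    f=p['img'].shape[0]/2/np.tan(np.radians(p['fovy'])/2);return f
def back(p,u,v,z):
    f=K(p);T=p['cam_to_world'];d=T[:3,:3]@np.array([(u-p['cx'])/f,(v-p['cy'])/f,1]);o=T[:3,3]
    return o+d*(z-o[2])/d[2]
def proj(p,X):
    T=p['cam_to_world'];c=T[:3,:3].T@(np.asarray(X)-T[:3,3]);f=K(p)
    return np.array([p['cx']+f*c[0]/c[2],p['cy']+f*c[1]/c[2]])
E
python3 - <<'E'
import pickle,cv2
for n,(x0,y0,x1,y1) in dict(top=(185,140,395,265),side=(200,155,330,310)).items():
    p=pickle.load(open(n+'0.pkl','rb'));s=3.8
    c=cv2.resize(cv2.cvtColor(p['img'],cv2.COLOR_RGB2BGR)[y0:y1,x0:x1],None,fx=s,fy=s,interpolation=2)
    cv2.imwrite(f'pics/{n}0c.png',c);print(c.shape)
E
```

```text
(475, 798, 3)
(589, 494, 3)
```

View pics/top0c.png

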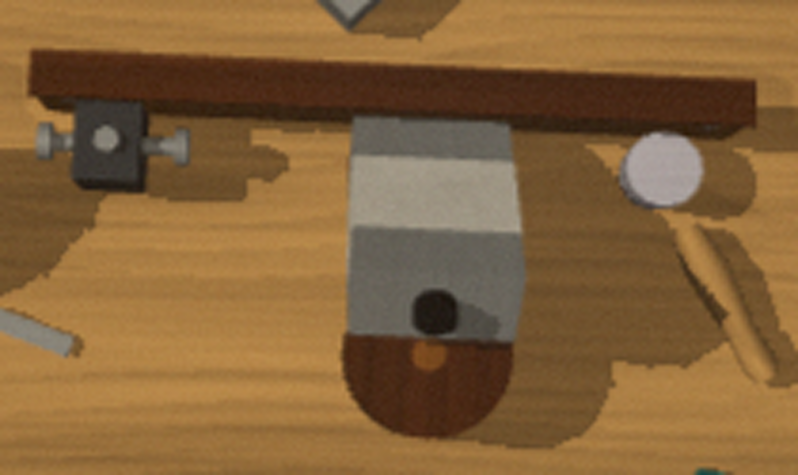

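View pics/side0c.png

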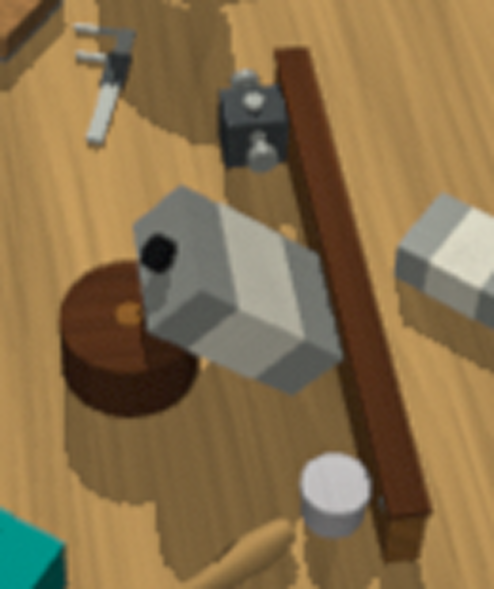

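```bash
python3 - <<'E'
import pickle;from h import *
t=pickle.load(open('top0.pkl','rb'));s=pickle.load(open('side0.pkl','rb'))
T=lambda a,b,z:np.round(back(t,a/3.8+185,b/3.8+140,z),4)
S=lambda a,b,z:np.round(back(s,a/3.8+200,b/3.8+155,z),4)
print('fence top',[T(*c,.075)[:2].tolist() for c in((32,50),(755,81),(30,95),(755,127))])
print('fence side',[S(*c,.075)[:2].tolist() for c in((277,49),(307,47),(389,515),(430,512))])
print('stop top',[T(*c,.06)[:2].tolist() for c in((76,100),(147,102),(73,183),(145,186))])
print('screw end',T(188,147,.042),T(38,142,.042))
print('pot',T(663,170,.04),S(336,482,.04))
print('blank bottom-most rim',T(428,437,.065),'spot',T(429,355,.065),S(130,314,.065))
print('tin top edge ends',T(347,335,.11),T(512,343,.11),'s',S(150,328,.11))
print('tin upper corner edge',T(347,228,0.155),)
E
```

```text
fence top [[0.6765, 0.2137], [0.6624, -0.3071], [0.6434, 0.214], [0.6289, -0.3066]]
fence side [[0.6478, 0.2168], [0.6769, 0.2153], [0.6303, -0.3049], [0.662, -0.3072]]
stop top [[0.6432, 0.1827], [0.6426, 0.1308], [0.582, 0.1828], [0.5807, 0.1305]]
screw end [0.6128 0.1012 0.042 ] [0.6146 0.2122 0.042 ]
pot [ 0.602  -0.2487  0.04  ] [ 0.6043 -0.2476  0.04  ]
blank bottom-most rim [ 0.4044 -0.0753  0.065 ] spot [ 0.4623 -0.0756  0.065 ] [ 0.4639 -0.0735  0.065 ]
tin top edge ends [ 0.4734 -0.0154  0.11  ] [ 0.47   -0.1283  0.11  ] s [ 0.4732 -0.1256  0.11  ]
tin upper corner edge [ 0.5421 -0.0128  0.155 ]
```

```bash
cat >> h.py <<'E'
from scipy.spatial.transform import Rotation as Ro
def delta(s,pos,R=None):
    C=Ro.from_quat(s['orientation']);d=C.inv().apply(np.asarray(pos)-s['tcp_pos'])*100
    r=(C.inv()*R).as_rotvec() if R is not None else np.zeros(3)
    return np.round(d,2),np.round(r,3)
YAW=-0.027
RA=lambda phi:Ro.from_euler('z',YAW)*Ro.from_euler('x',np.pi)*Ro.from_euler('y',phi)
E
python3 - <<'E'
from rig import manip;from h import *
s=manip.sense();print(delta(s,[.143,-.608,.304],RA(.35)))
E
```

```text
(array([ 0.01, -0.04, -0.  ]), array([-0.045,  0.348,  0.255]))
```

>>> step_arm --pt "0 0 0 -0.015 0.115 0.085 8.54" --pt "0 0 0 -0.015 0.115 0.085 8.54" --pt "0 0 0 -0.015 0.115 0.085 8.54"

```text
time: 0.85
tcp_pos: [0.1489, -0.608, 0.3049]
orientation: [0.988, 0.007, 0.153, 0.002]
force: [-0.2, 0.8, 0.0]
width: 0.0857
```

```bash
python3 - <<'E'
from rig import manip;from h import *
s=manip.sense();print(s['tcp_pos'],s['force'],s['width']);print(delta(s,[.37,-.072,.304],RA(.35)))
E
```

```text
[ 0.14893857 -0.60796353  0.3048592 ] [-0.21626538  0.8339069   0.03525526] 0.08568614151622898
(array([ 21.79, -53.31,   6.66]), array([-0.007,  0.042,  0.04 ]))
```

>>> step_arm --pt "1.45 -3.5 0.44 0 0.02 0.02 8.54" --pt "1.45 -3.5 0.44 0 0.02 0.02 8.54" --pt "1.45 -3.5 0.44 0 0 0 8.54" --pt "1.45 -3.5 0.44 0 0 0 8.54" --pt "1.45 -3.5 0.44 0 0 0 8.54"

```text
time: 1.27
tcp_pos: [0.2213, -0.4359, 0.3051]
orientation: [0.984, -0.028, 0.175, -0.0]
force: [0.9, -0.6, 0.3]
width: 0.0852
```

```bash
python3 - <<'E'
from rig import manip;from h import *
s=manip.sense();print(s['tcp_pos'],s['force'],s['width']);print(delta(s,[.37,-.072,.304],RA(.35)))
E
```

```text
[ 0.22127696 -0.43591888  0.30512967] [ 0.90956261 -0.60345124  0.29951069] 0.08523725003513868
(array([ 11.91, -37.14,   4.92]), array([-0.   , -0.003, -0.029]))
```

>>> step_arm --pt "1.1 -3.6 0.45 0 0 -0.01 8.54" --pt "1.1 -3.6 0.45 0 0 -0.01 8.54" --pt "1.1 -3.6 0.45 0 0 0 8.54" --pt "1.1 -3.6 0.45 0 0 0 8.54" --pt "1.1 -3.6 0.45 0 0 0 8.54"

```text
time: 1.68
tcp_pos: [0.29, -0.2498, 0.3037]
orientation: [0.984, -0.017, 0.175, 0.003]
force: [0.6, -0.6, 0.8]
width: 0.0854
```

>>> step_arm --pt "1.1 -3.6 0.45 0 0 0 8.54" --pt "1.1 -3.6 0.45 0 0 0 8.54" --pt "1.1 -3.6 0.45 0 0 0 8.54" --pt "1.1 -3.6 0.45 0 0 0 8.54"

```text
time: 2.02
tcp_pos: [0.3327, -0.132, 0.3026]
orientation: [0.985, -0.018, 0.174, 0.007]
force: [0.9, -0.2, -0.6]
width: 0.0855
```

```bash
python3 - <<'E'
from rig import manip;from h import *
s=manip.sense();print(s['tcp_pos'],s['force'],s['width']);print(delta(s,[.40,-.072,.18],RA(.35)))
E
```

```text
[ 0.33272785 -0.13197919  0.30260355] [ 0.87781127 -0.23991808 -0.58962326] 0.08550071976046815
(array([ 1.91, -6.33, 13.7 ]), array([ 0.01 , -0.   , -0.007]))
```

```bash
python3 - <<'E'
from rig import manip;from h import *
s=manip.sense();print(delta(s,[.41,-.071,.153],RA(.35)))
E
```

```text
(array([ 1.92, -6.49, 16.58]), array([ 0.01 , -0.   , -0.007]))
```

>>> step_arm --pt "0.4 -1.4 3.6 0.003 0 -0.002 8.54" --pt "0.4 -1.4 3.6 0.003 0 -0.002 8.54" --pt "0.4 -1.4 3.6 0.003 0 -0.002 8.54" --pt "0.4 -1.4 3.6 0 0 0 8.54" --pt "0.4 -1.4 3.3 0 0 0 8.54"

```text
time: 2.43
tcp_pos: [0.4225, -0.0574, 0.1481]
orientation: [0.983, -0.007, 0.185, 0.007]
force: [0.0, -3.1, -2.2]
width: 0.0854
```

```bash
python3 - <<'E'
from rig import manip;from h import *
s=manip.sense();print(s['tcp_pos'],s['force'],s['width']);print(delta(s,[.43,-.071,.153],RA(.35)))
p=manip.snapshot("side");cv2.imwrite('pics/s1.png',cv2.resize(cv2.cvtColor(p['img'],cv2.COLOR_RGB2BGR)[155:310,180:360],None,fx=3.8,fy=3.8,interpolation=2))
p=manip.snapshot("top");cv2.imwrite('pics/t1.png',cv2.resize(cv2.cvtColor(p['img'],cv2.COLOR_RGB2BGR)[140:265,185:395],None,fx=3.8,fy=3.8,interpolation=2))
E
```

```text
[ 0.42246424 -0.05739883  0.14812633] [ 0.00592749 -3.08594584 -2.15377605] 0.0853768838441688
(array([ 0.89,  1.35, -0.16]), array([ 0.007, -0.023,  0.014]))
```

View pics/s1.png

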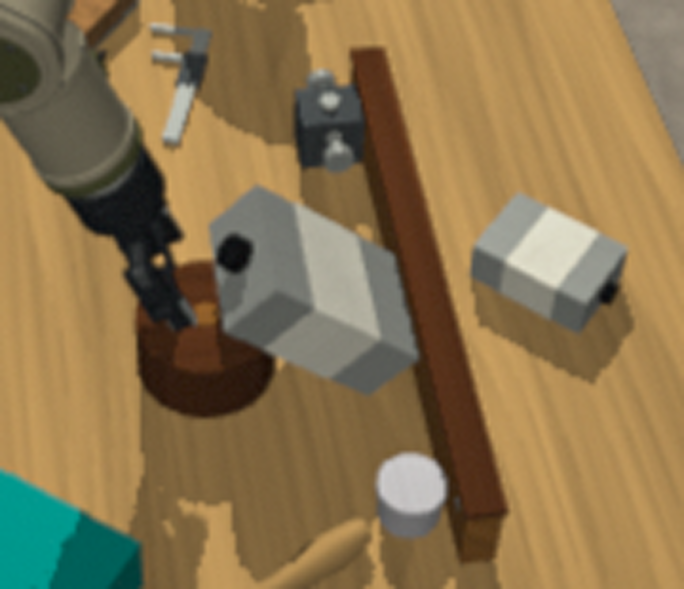

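View pics/t1.png

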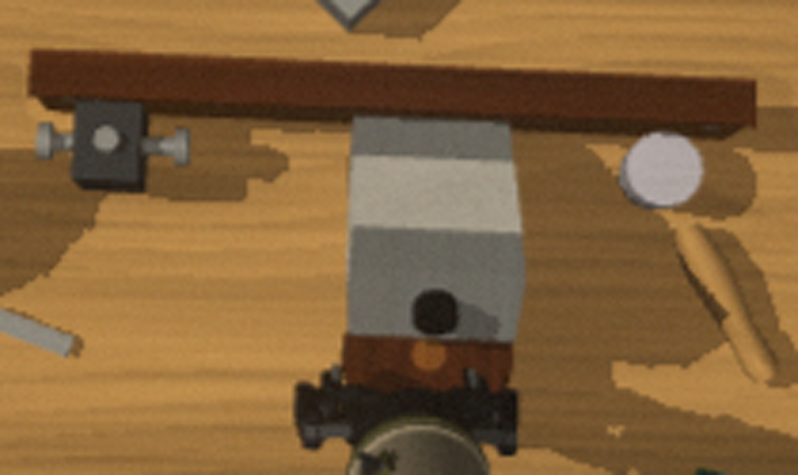

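The gripper is clear of tin and blank, but it sits about 14 mm too far left. I'll centre it first and push after that.

>>> step_arm --pt "0.2 0.7 -0.25 0.003 -0.01 0.007 8.54" --pt "0.2 0.65 -0.25 0.003 -0.01 0.007 8.54" --pt "0 0 0 0 0 0 8.54"

```text
time: 2.78
tcp_pos: [0.4227, -0.0704, 0.1517]
orientation: [0.985, -0.012, 0.17, -0.001]
force: [0.5, -0.2, -0.1]
width: 0.0853
```

```bash
python3 - <<'E'
from rig import manip;from h import *
s=manip.sense();print(s['tcp_pos'],s['force'],s['torque']);print(delta(s,[.445,-.072,.153],RA(.35)))
E
```

```text
[ 0.42270889 -0.07036476  0.1516526 ] [ 0.49479017 -0.1540986  -0.07320904] [-5.42647248e-02  3.94109712e-01 -3.11139715e-04]
(array([2.15, 0.11, 0.62]), array([-0.008,  0.009,  0.001]))
```

>>> step_arm --pt "0.75 0.05 0.25 0 0 0 8.54" --pt "0.4 0 0.13 0 0 0 8.54" --pt "0.3 0 0.1 0 0 0 8.54" --pt "0.3 0 0.1 0 0 0 8.54"

```text
time: 3.12
tcp_pos: [0.4425, -0.0769, 0.1572]
orientation: [0.985, -0.016, 0.173, 0.003]
force: [-0.8, -0.1, 0.5]
width: 0.0856
```

>>> step_arm --pt "0.2 -0.2 0.3 0 0 0 8.54" --pt "0.2 -0.1 0.2 0 0 0 8.54"

```text
time: 3.28
tcp_pos: [0.4479, -0.0751, 0.1545]
orientation: [0.985, -0.016, 0.173, 0.005]
force: [-5.8, -0.9, 1.5]
width: 0.0852
```

>>> step_arm --pt "0.3 -0.05 -0.15 0 0 0 8.54" --pt "0.3 -0.05 -0.15 0 0 0 8.54"

```text
time: 3.45
tcp_pos: [0.4502, -0.0746, 0.1578]
orientation: [0.985, -0.016, 0.169, 0.005]
force: [-7.1, -1.1, -0.0]
width: 0.0854
```

>>> step_arm --pt "0.36 -0.05 -0.25 0 0 0 8.54" --pt "0.36 -0.05 -0.25 0 0 0 8.54" --pt "0.36 -0.05 -0.25 0 0 0 8.54"

```text
time: 3.7
tcp_pos: [0.4562, -0.0737, 0.1675]
orientation: [0.986, -0.017, 0.167, 0.005]
force: [-0.6, -1.0, -2.5]
width: 0.0853
```

>>> step_arm --pt "0.4 -0.05 -0.1 0 0 0 8.54" --pt "0.4 -0.05 -0.1 0 0 0 8.54"

```text
time: 3.87
tcp_pos: [0.462, -0.0732, 0.172]
orientation: [0.986, -0.017, 0.165, 0.005]
force: [-10.5, -0.7, 4.4]
width: 0.0855
```

```bash
python3 - <<'E'
from rig import manip;from h import *
p=manip.snapshot("side");cv2.imwrite('pics/s2.png',cv2.resize(cv2.cvtColor(p['img'],cv2.COLOR_RGB2BGR)[155:310,180:360],None,fx=3.8,fy=3.8,interpolation=2))
E
```

```text
(no output)
```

View pics/s2.png

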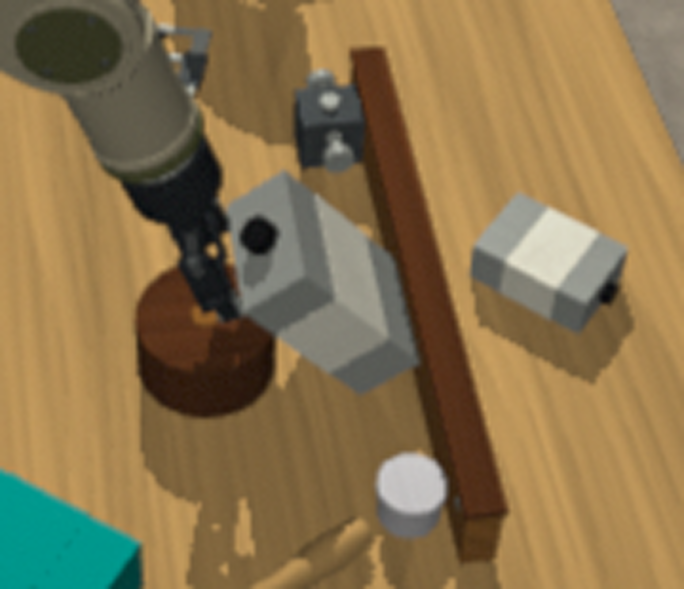

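The tin is tipping up cleanly to about 50° and the blank hasn't moved. I'll keep following the arc.

>>> step_arm --pt "0.3 -0.05 -0.2 0 0 0 8.54" --pt "0.3 -0.05 -0.2 0 0 0 8.54" --pt "0.3 -0.05 -0.15 0 0 0 8.54"

```text
time: 4.17
tcp_pos: [0.4701, -0.0718, 0.1814]
orientation: [0.986, -0.017, 0.165, 0.005]
force: [-1.1, -0.6, -1.8]
width: 0.0853
```

>>> step_arm --pt "0.35 -0.05 -0.15 0 0 0 8.54" --pt "0.35 -0.05 -0.15 0 0 0 8.54" --pt "0.35 -0.05 -0.1 0 0 0 8.54"

```text
time: 4.42
tcp_pos: [0.4804, -0.0705, 0.1902]
orientation: [0.986, -0.017, 0.166, 0.006]
force: [-0.9, -0.8, -1.6]
width: 0.0853
```

>>> step_arm --pt "0.4 0 -0.08 0 0 0 8.54" --pt "0.4 0 -0.06 0 0 0 8.54" --pt "0.4 0 -0.05 0 0 0 8.54"

```text
time: 4.67
tcp_pos: [0.4927, -0.0707, 0.197]
orientation: [0.986, -0.016, 0.167, 0.006]
force: [-0.6, -0.5, -1.2]
width: 0.0853
```

>>> step_arm --pt "0.35 0 0 0 0 0 8.54" --pt "0.35 0 0 0 0 0 8.54"

```text
time: 4.83
tcp_pos: [0.5005, -0.0708, 0.2]
orientation: [0.986, -0.016, 0.167, 0.006]
force: [-1.7, -0.1, 0.8]
width: 0.0854
```

```bash
python3 - <<'E'
from rig import manip;from h import *
p=manip.snapshot("side");cv2.imwrite('pics/s3.png',cv2.resize(cv2.cvtColor(p['img'],cv2.COLOR_RGB2BGR)[155:310,180:360],None,fx=3.8,fy=3.8,interpolation=2))
E
```

```text
(no output)
```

View pics/s3.png

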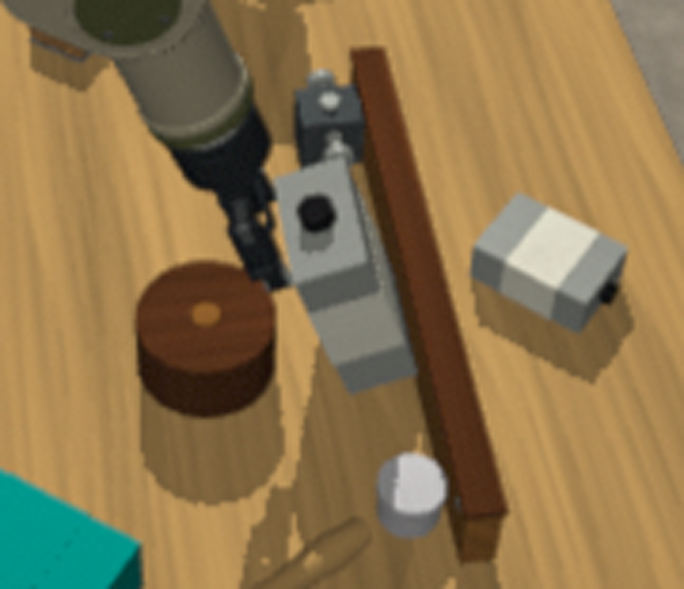

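>>> step_arm --pt "0.35 0 0.05 0 0 0 8.54" --pt "0.35 0 0.05 0 0 0 8.54" --pt "0.35 0 0.05 0 0 0 8.54" --pt "0.35 0 0.05 0 0 0 8.54"

```text
time: 5.22
tcp_pos: [0.5164, -0.0712, 0.2034]
orientation: [0.986, -0.017, 0.168, 0.006]
force: [-0.3, 0.1, 0.6]
width: 0.0855
```

>>> step_arm --pt "0.3 0 0.08 0 0 0 8.54" --pt "0.3 0 0.08 0 0 0 8.54" --pt "0.3 0 0.08 0 0 0 8.54" --pt "0.3 0 0.08 0 0 0 8.54"

```text
time: 5.55
tcp_pos: [0.5306, -0.0717, 0.2047]
orientation: [0.986, -0.017, 0.168, 0.005]
force: [-0.1, -0.2, -0.0]
width: 0.0858
```

```bash
python3 - <<'E'
from rig import manip;from h import *
p=manip.snapshot("side");cv2.imwrite('pics/s4.png',cv2.resize(cv2.cvtColor(p['img'],cv2.COLOR_RGB2BGR)[155:310,180:360],None,fx=3.8,fy=3.8,interpolation=2))
E
```

```text
(no output)
```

View pics/s4.png

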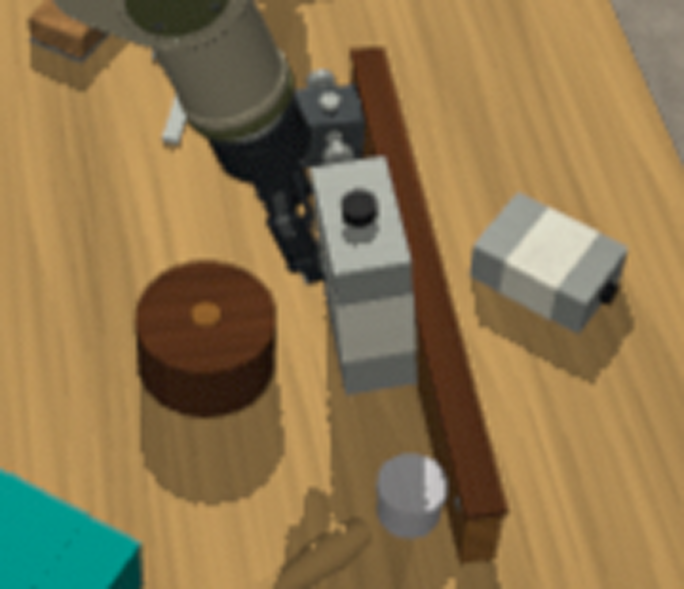

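>>> step_arm --pt "0.28 0 0.1 0 0 0 8.54" --pt "0.28 0 0.1 0 0 0 8.54" --pt "0.2 0 0.07 0 0 0 8.54"

```text
time: 5.85
tcp_pos: [0.5398, -0.0721, 0.2048]
orientation: [0.986, -0.017, 0.169, 0.005]
force: [0.0, -0.1, 1.2]
width: 0.0853
```

```bash
python3 - <<'E'
from rig import manip;from h import *
import pickle
for n,b in(("side",(155,310,180,360)),("top",(140,265,185,395))):
    p=manip.snapshot(n);pickle.dump(p,open(n+'5.pkl','wb'))
    cv2.imwrite(f'pics/{n}5.png',cv2.resize(cv2.cvtColor(p['img'],cv2.COLOR_RGB2BGR)[b[0]:b[1],b[2]:b[3]],None,fx=3.8,fy=3.8,interpolation=2))
E
```

```text
(no output)
```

View pics/side5.png

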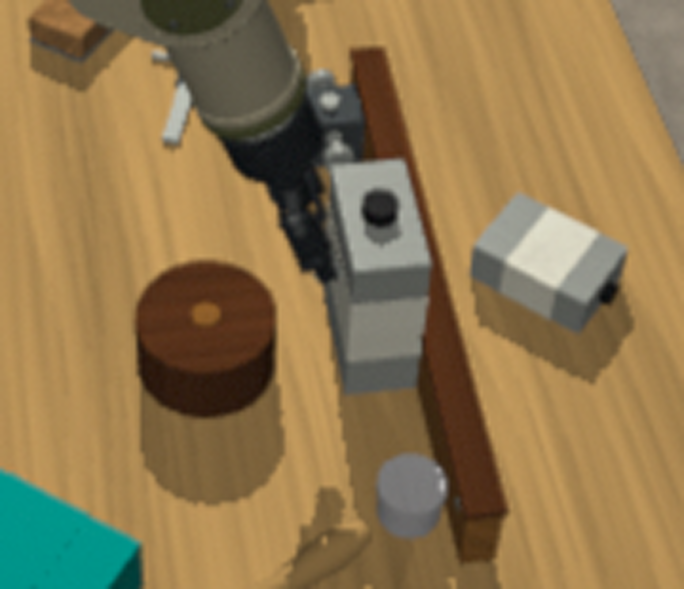

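View pics/top5.png

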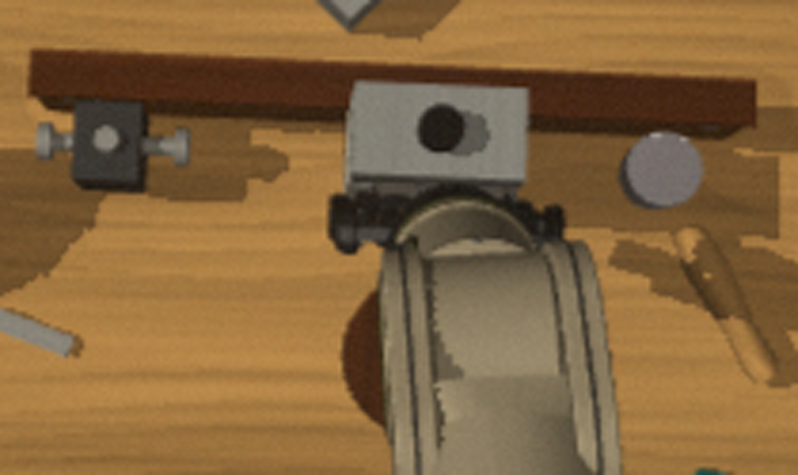

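```bash
python3 - <<'E'
import pickle;from h import *
t=pickle.load(open('top5.pkl','rb'));s=pickle.load(open('side5.pkl','rb'))
T=lambda a,b,z:np.round(back(t,a/3.8+185,b/3.8+140,z),4)
S=lambda a,b,z:np.round(back(s,a/3.8+180,b/3.8+155,z),4)
print([T(*c,.165)[:2].tolist() for c in((350,81),(529,88),(347,180),(527,184))])
print([S(*c,.165)[:2].tolist() for c in((332,166),(405,160),(350,270),(429,263))])
print('foot',[S(*c,0)[:2].tolist() for c in((346,391),(418,385))])
E
```

```text
[[0.6391, -0.0132], [0.6364, -0.1317], [0.5728, -0.0121], [0.5722, -0.1303]]
[[0.5794, -0.0135], [0.641, -0.016], [0.5722, -0.1261], [0.6356, -0.1287]]
foot [[0.577, -0.1239], [0.6395, -0.1274]]
```

The tin is upright: its top is level, its back edge is on the fence face within measuring error, and its -y face is at about -0.130. Next I'll back off and set up the side push.

>>> step_arm --pt "-1.5 0 -0.6 0 0 0 8.54" --pt "-2.0 0 -1.5 0 0 0 8.54" --pt "-1.0 0.5 -3.5 0 -0.1 0 8.54" --pt "0 1.0 -3.5 0.05 -0.1 0 4" --pt "0 2.0 -3.0 0.1 -0.1 0 0"

```text
time: 6.37
tcp_pos: [0.4571, -0.0977, 0.2996]
orientation: [0.998, -0.004, 0.02, -0.067]
force: [2.5, 0.8, -0.3]
width: 0.0639
```

```bash
cat >> h.py <<'E'
RB=lambda phi,yaw=YAW:Ro.from_euler('z',yaw)*Ro.from_euler('x',phi)*Ro.from_euler('x',np.pi)
E
python3 - <<'E'
from rig import manip;from h import *
s=manip.sense();print(s['tcp_pos'],s['force'],s['width'],s['q']);print(delta(s,[.602,-.215,.30],RB(.54)))
E
```

```text
[ 0.45714053 -0.09765299  0.29962547] [ 2.45562663  0.80497962 -0.32699867] 0.0639245435294467 [ 1.02196925  0.0324722  -0.8301259   1.83536448 -0.12008232  1.27296438
 -1.35195432]
(array([14.6 , 11.55, -1.03]), array([ 0.406, -0.031,  0.028]))
```

>>> step_arm --pt "1.0 3.5 -0.6 0.08 -0.01 0.01 0" --pt "2.0 3.2 -0.8 0.08 -0.01 0.01 0" --pt "3.0 2.3 -0.8 0.08 -0.01 0.01 0" --pt "3.0 1.0 -0.8 0.08 0 0 0" --pt "3.0 0.5 0 0.08 0 0 0"

```text
time: 6.78
tcp_pos: [0.577, -0.2215, 0.3156]
orientation: [0.964, -0.017, 0.007, -0.266]
force: [0.3, 0.2, 0.8]
width: 0.0011
```

```bash
python3 - <<'E'
from rig import manip;from h import *
s=manip.sense();print(s['tcp_pos'],s['force'],s['width'],s['q']);print(delta(s,[.602,-.215,.25],RB(.54)))
E
```

```text
[ 0.57700932 -0.22150831  0.3155823 ] [0.33883037 0.20167129 0.8235935 ] 0.0010842712125090294 [ 0.98889469  0.55811699 -0.73555046  1.318019   -0.15493463  1.53856278
 -1.28295996]
(array([2.44, 2.73, 6.02]), array([ 0.002, -0.01 , -0.006]))
```

```bash
python3 - <<'E'
from rig import manip;from h import *
s=manip.sense();print(delta(s,[.600,-.207,.14],RB(.54)))
E
```

```text
(array([ 2.15,  7.69, 15.87]), array([ 0.002, -0.01 , -0.006]))
```

>>> step_arm --pt "0.6 1.3 3.0 0 0 0 0" --pt "0.6 1.5 3.0 0 0 0 0" --pt "0.5 1.5 3.0 0 0 0 0"

```text
time: 7.03
tcp_pos: [0.6021, -0.2206, 0.2152]
orientation: [0.963, -0.022, 0.013, -0.269]
force: [1.1, -1.0, 0.1]
width: 0.0004
```

```bash
python3 - <<'E'
from rig import manip;from h import *
s=manip.sense();print(s['tcp_pos']);print(delta(s,[.600,-.21,.14],RB(.54)))
E
```

```text
[ 0.60213719 -0.2206172   0.21518928]
(array([-0.37,  2.99,  6.97]), array([-0.004, -0.023, -0.012]))
```

>>> step_arm --pt "-0.1 1.0 2.3 0 -0.01 -0.006 0" --pt "-0.1 1.0 2.3 0 -0.01 -0.006 0" --pt "-0.1 1.0 2.0 0 0 0 0" --pt "0 0 0 0 0 0 0"

```text
time: 7.37
tcp_pos: [0.5977, -0.2107, 0.1305]
orientation: [0.962, -0.014, 0.0, -0.271]
force: [-1.0, -0.7, -0.4]
width: 0.0001
```

```bash
python3 - <<'E'
from rig import manip;from h import *
s=manip.sense();print(s['tcp_pos'],s['force']);print(delta(s,[.600,-.205,.102],RB(.54)))
import pickle
for n,b in(("side",(155,310,180,360)),("top",(140,265,185,395))):
    p=manip.snapshot(n);pickle.dump(p,open(n+'6.pkl','wb'))
    cv2.imwrite(f'pics/{n}6.png',cv2.resize(cv2.cvtColor(p['img'],cv2.COLOR_RGB2BGR)[b[0]:b[1],b[2]:b[3]],None,fx=3.8,fy=3.8,interpolation=2))
E
```

```text
[ 0.59768971 -0.21069841  0.13051914] [-0.95662095 -0.73039792 -0.41373704]
(array([0.24, 1.  , 2.73]), array([-0.01 ,  0.006, -0.004]))
```

View pics/side6.png

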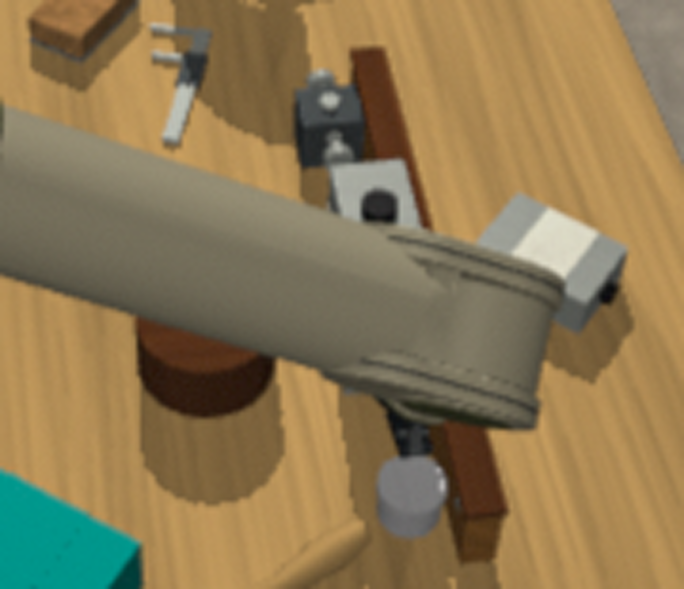

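View pics/top6.png

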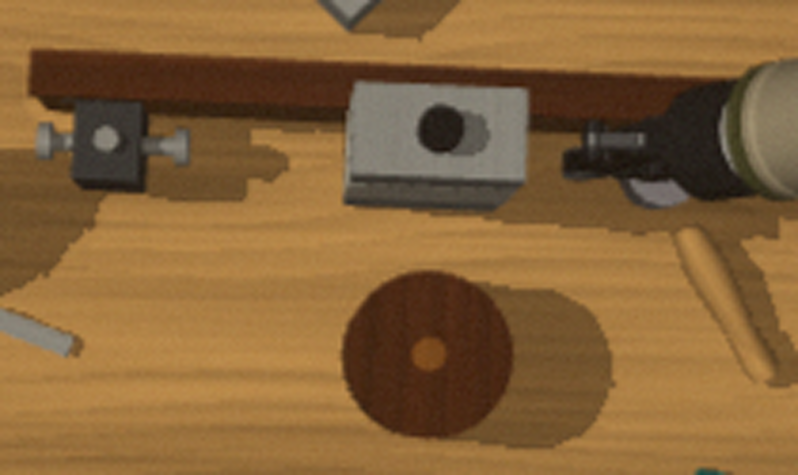

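>>> step_arm --pt "0.1 0.4 1.3 0 0 0 0" --pt "0.1 0.3 1.0 0 0 0 0" --pt "0 0 0 0 0 0 0"

```text
time: 7.72
tcp_pos: [0.6042, -0.2066, 0.1157]
orientation: [0.963, -0.014, 0.006, -0.269]
force: [-0.2, 0.7, -0.0]
width: 0.0
```

```bash
python3 - <<'E'
from rig import manip;from h import *
s=manip.sense();print(s['tcp_pos'],s['force']);print(delta(s,[.601,-.18,.102],RB(.54)))
E
```

```text
[ 0.60417583 -0.20658316  0.11574174] [-0.21085585  0.66376388 -0.01195001]
(array([-0.4 , -1.55,  2.55]), array([-0.005, -0.006,  0.   ]))
```

>>> step_arm --pt "-0.1 0.15 0.85 0 0 0 0" --pt "-0.1 0.1 0.8 0 0 0 0" --pt "-0.05 -0.35 0.3 0 0 0 0"

```text
time: 7.97
tcp_pos: [0.603, -0.1963, 0.1002]
orientation: [0.963, -0.014, 0.008, -0.268]
force: [-0.6, -0.4, -0.5]
width: 0.0001
```

```bash
python3 - <<'E'
from rig import manip;from h import *
s=manip.sense();print(s['tcp_pos'],s['force']);print(delta(s,[.601,-.18,.102],RB(.54)))
E
```

```text
[ 0.60300594 -0.19627647  0.10023532] [-0.58785092 -0.38323919 -0.50962806]
(array([-0.25, -1.48,  0.68]), array([-0.002, -0.009,  0.   ]))
```

>>> step_arm --pt "0 -0.35 0.18 0 0 0 0" --pt "0 -0.35 0.18 0 0 0 0" --pt "0 -0.3 0.15 0 0 0 0"

```text
time: 8.22
tcp_pos: [0.6032, -0.1832, 0.1011]
orientation: [0.963, -0.014, 0.008, -0.268]
force: [-0.1, 0.2, -0.1]
width: -0.0001
```

>>> step_arm --pt "0 -0.25 0.13 0 0 0 0" --pt "0 -0.25 0.13 0 0 0 0"

```text
time: 8.38
tcp_pos: [0.6036, -0.1764, 0.1021]
orientation: [0.963, -0.013, 0.008, -0.268]
force: [-0.5, 0.4, 0.7]
width: -0.0001
```

>>> step_arm --pt "0 -0.2 0.18 0 0 0 0" --pt "0 -0.2 0.18 0 0 0 0"

```text
time: 8.55
tcp_pos: [0.6043, -0.1718, 0.1019]
orientation: [0.964, -0.014, 0.009, -0.267]
force: [-0.4, -4.1, 2.5]
width: 0.0
```

>>> step_arm --pt "0 -0.2 0.18 0 0 0 0" --pt "0 -0.2 0.18 0 0 0 0"

```text
time: 8.72
tcp_pos: [0.605, -0.1683, 0.1013]
orientation: [0.964, -0.015, 0.01, -0.266]
force: [0.0, -5.8, 3.6]
width: 0.0002
```

>>> step_arm --pt "-0.03 -0.32 0.18 0 0 0 0" --pt "-0.03 -0.32 0.18 0 0 0 0" --pt "-0.03 -0.32 0.18 0 0 0 0"

```text
time: 8.97
tcp_pos: [0.6049, -0.1602, 0.1017]
orientation: [0.964, -0.017, 0.012, -0.264]
force: [1.6, -5.4, 1.1]
width: 0.0
```

```bash
python3 - <<'E'
from rig import manip;from h import *
s=manip.sense();print(s['tcp_pos'],s['force'])
p=manip.snapshot("top");cv2.imwrite('pics/top7.png',cv2.resize(cv2.cvtColor(p['img'],cv2.COLOR_RGB2BGR)[140:265,185:395],None,fx=3.8,fy=3.8,interpolation=2))
p=manip.snapshot("side");cv2.imwrite('pics/side7.png',cv2.resize(cv2.cvtColor(p['img'],cv2.COLOR_RGB2BGR)[155:310,180:360],None,fx=3.8,fy=3.8,interpolation=2))
E
```

```text
[ 0.60492258 -0.16021894  0.1017468 ] [ 1.59400169 -5.42432169  1.11213312]
```

View pics/top7.png

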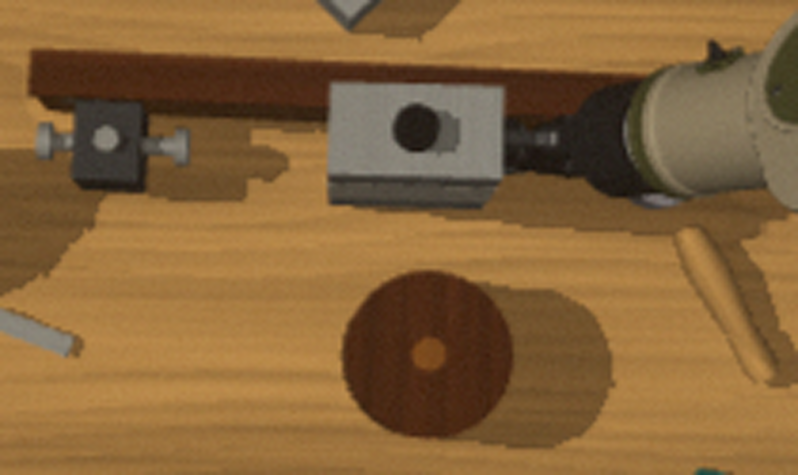

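The tin slides, but its leading end has swung about 0.02 rad off the fence. I'll move the push point about 8 mm towards the robot, which should turn it back.

>>> step_arm --pt "0 0.5 -0.3 0 0 0 0" --pt "-0.6 0.1 0 0 0 -0.02 0" --pt "-0.4 0 0 0 0 -0.01 0" --pt "0 0 0 0 0 0 0"

```text
time: 9.4
tcp_pos: [0.593, -0.164, 0.1004]
orientation: [0.964, 0.001, 0.014, -0.266]
force: [-1.6, 0.0, 0.0]
width: -0.0002
```

```bash
python3 - <<'E'
from rig import manip;from h import *
s=manip.sense();print(s['tcp_pos'],s['force']);print(delta(s,[.597,-.157,.101],RB(.54)))
E
```

```text
[ 0.59303951 -0.16404345  0.10036291] [-1.57277133e+00  1.13072729e-03  1.04870274e-02]
(array([ 0.39, -0.63,  0.32]), array([ 0.002, -0.013,  0.033]))
```

>>> step_arm --pt "0.3 0 0 0 -0.006 0.015 0" --pt "0 -0.25 0.14 0 -0.006 0.015 0" --pt "0 -0.25 0.14 0 0 0 0"

```text
time: 9.65
tcp_pos: [0.5959, -0.1594, 0.1006]
orientation: [0.964, -0.014, 0.004, -0.266]
force: [0.6, -4.0, 2.4]
width: -0.0001
```

>>> step_arm --pt "0 -0.3 0.17 0 0 0 0" --pt "0 -0.3 0.17 0 0 0 0" --pt "0 -0.3 0.17 0 0 0 0"

```text
time: 9.9
tcp_pos: [0.5966, -0.1505, 0.1009]
orientation: [0.964, -0.015, 0.004, -0.264]
force: [-2.2, -5.2, 2.0]
width: 0.0001
```

```bash
python3 - <<'E'
from rig import manip;from h import *
s=manip.sense();print(s['tcp_pos'],s['force'],delta(s,[.597,-.147,.101],RB(.54)))
p=manip.snapshot("top");cv2.imwrite('pics/top8.png',cv2.resize(cv2.cvtColor(p['img'],cv2.COLOR_RGB2BGR)[140:265,185:395],None,fx=3.8,fy=3.8,interpolation=2))
E
```

```text
[ 0.59658679 -0.15047381  0.10092429] [-2.19947776 -5.19243795  1.95258999] (array([ 0.03, -0.3 ,  0.17]), array([ 0.006, -0.002, -0.004]))
```

View pics/top8.png

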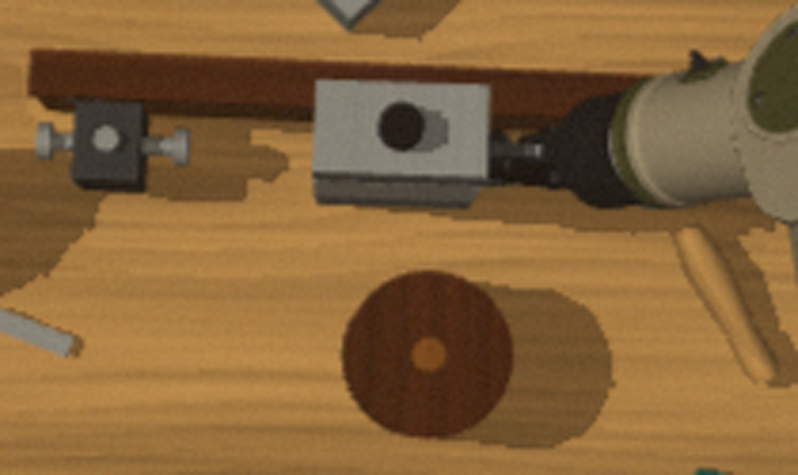

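>>> step_arm --pt "0 -0.35 0.2 0 0 0 0" --pt "0 -0.35 0.2 0 0 0 0" --pt "0 -0.35 0.2 0 0 0 0" --pt "0 -0.35 0.2 0 0 0 0" --pt "0 -0.35 0.2 0 0 0 0"

```text
time: 10.37
tcp_pos: [0.5973, -0.1339, 0.1016]
orientation: [0.965, -0.017, 0.005, -0.261]
force: [-2.6, -6.4, 4.1]
width: -0.0002
```

>>> step_arm --pt "0 -0.35 0.2 0 0 0 0" --pt "0 -0.35 0.2 0 0 0 0" --pt "0 -0.35 0.2 0 0 0 0" --pt "0 -0.35 0.2 0 0 0 0" --pt "0 -0.35 0.2 0 0 0 0"

```text
time: 10.78
tcp_pos: [0.5981, -0.1186, 0.1021]
orientation: [0.966, -0.02, 0.005, -0.257]
force: [-2.3, -7.2, 3.3]
width: 0.0001
```

```bash
python3 - <<'E'
from rig import manip;from h import *
s=manip.sense();print(s['tcp_pos'],s['force'],delta(s,[.597,-.147,.101],RB(.54)))
p=manip.snapshot("top");cv2.imwrite('pics/top9.png',cv2.resize(cv2.cvtColor(p['img'],cv2.COLOR_RGB2BGR)[140:265,185:395],None,fx=3.8,fy=3.8,interpolation=2))
E
```

```text
[ 0.59809347 -0.11859343  0.10214851] [-2.33809708 -7.23875305  3.29614426] (array([ 0.01,  2.52, -1.31]), array([ 0.02 , -0.008, -0.013]))
```

View pics/top9.png

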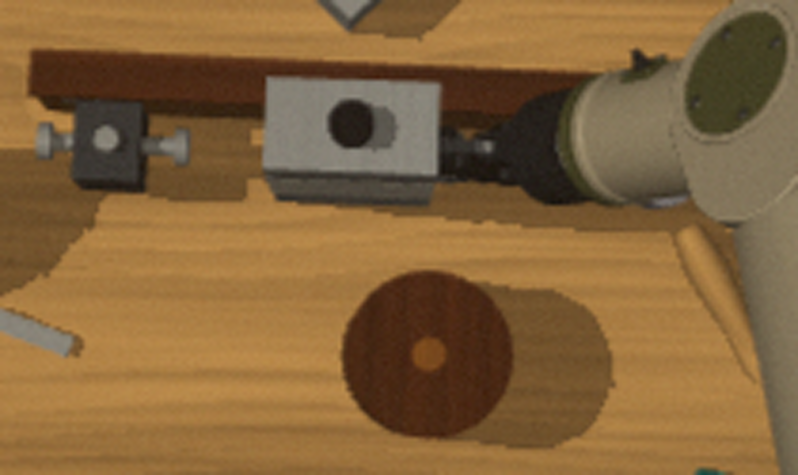

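>>> step_arm --pt "0 -0.37 0.21 0.006 0 0 0" --pt "0 -0.37 0.21 0.006 0 0 0" --pt "0 -0.37 0.21 0.006 0 0 0" --pt "0 -0.37 0.21 0.006 0 0 0" --pt "0 -0.37 0.21 0.006 0 0 0"

```text
time: 11.25
tcp_pos: [0.5984, -0.0961, 0.1015]
orientation: [0.962, -0.02, 0.005, -0.271]
force: [0.2, -3.0, -2.6]
width: 0.0004
```

>>> step_arm --pt "0 -0.37 0.21 0.006 0 0 0" --pt "0 -0.37 0.21 0.006 0 0 0" --pt "0 -0.37 0.21 0.006 0 0 0" --pt "0 -0.37 0.21 0.006 0 0 0" --pt "0 -0.37 0.21 0.006 0 0 0"

```text
time: 11.67
tcp_pos: [0.5992, -0.0721, 0.1022]
orientation: [0.958, -0.02, 0.005, -0.287]
force: [-0.0, -2.1, -2.1]
width: -0.0002
```

```bash
python3 - <<'E'
from rig import manip;from h import *
s=manip.sense();print(s['tcp_pos'],s['force'],delta(s,[.597,-.147,.101],RB(.54)))
p=manip.snapshot("top");cv2.imwrite('pics/top10.png',cv2.resize(cv2.cvtColor(p['img'],cv2.COLOR_RGB2BGR)[140:265,185:395],None,fx=3.8,fy=3.8,interpolation=2))
E
```

```text
[ 0.59917723 -0.07212626  0.10219323] [-0.00771415 -2.10173512 -2.09677344] (array([ 0.09,  6.32, -4.03]), array([-0.043, -0.006, -0.012]))
```

View pics/top10.png

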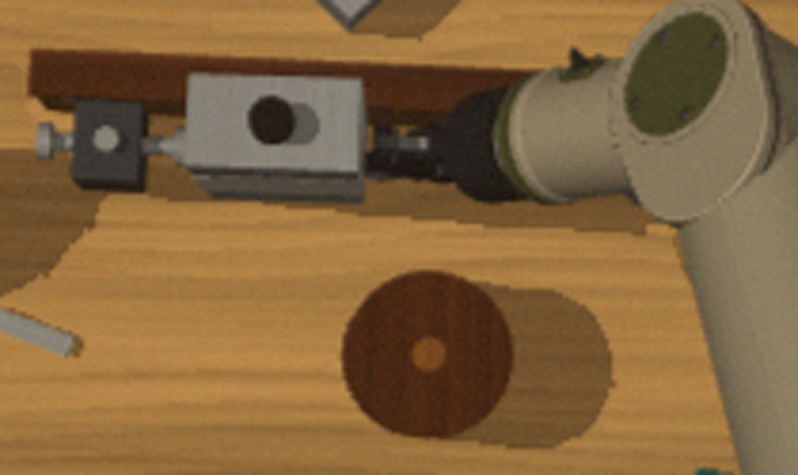

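>>> step_arm --pt "0 -0.22 0.14 0 0 0 0" --pt "0 -0.22 0.14 0 0 0 0" --pt "0 -0.22 0.14 0 0 0 0"

```text
time: 11.97
tcp_pos: [0.5995, -0.063, 0.1024]
orientation: [0.957, -0.02, 0.005, -0.288]
force: [-1.2, -3.2, -1.8]
width: -0.0001
```

>>> step_arm --pt "0 -0.2 0.14 0 0 0 0" --pt "0 -0.2 0.14 0 0 0 0"

```text
time: 12.13
tcp_pos: [0.5997, -0.0583, 0.1021]
orientation: [0.958, -0.02, 0.005, -0.287]
force: [-2.4, -13.9, -2.5]
width: -0.0
```

Screw contact: the force rose from 3 to 14 N. I'll hold with small steps.

>>> step_arm --pt "0 -0.13 0.08 0 0 0 0"

```text
time: 12.22
tcp_pos: [0.5998, -0.0583, 0.1018]
orientation: [0.958, -0.02, 0.005, -0.286]
force: [-2.5, -11.6, -0.4]
width: -0.0001
```

>>> step_arm --pt "0 -0.14 0.09 0 0 0 0" --pt "0 -0.14 0.09 0 0 0 0"

```text
time: 12.38
tcp_pos: [0.5997, -0.0582, 0.1011]
orientation: [0.959, -0.022, 0.005, -0.284]
force: [-3.3, -8.7, 0.4]
width: 0.0
```

>>> step_arm --pt "0 -0.14 0.09 0 0 0 0" --pt "0 -0.14 0.09 0 0 0 0" --pt "0 -0.14 0.09 0 0 0 0"

```text
time: 12.63
tcp_pos: [0.5996, -0.0579, 0.1003]
orientation: [0.959, -0.024, 0.006, -0.281]
force: [-2.5, -8.3, -0.1]
width: -0.0
```

>>> step_arm --pt "0 -0.14 0.09 0 0 0 0" --pt "0 -0.14 0.09 0 0 0 0" --pt "0 -0.14 0.09 0 0 0 0"

```text
time: 12.88
tcp_pos: [0.5994, -0.0574, 0.0996]
orientation: [0.96, -0.026, 0.006, -0.278]
force: [-2.9, -7.6, 0.9]
width: 0.0001
```

```bash
python3 - <<'E'
from rig import manip;from h import *
s=manip.sense();print(s['tcp_pos'],s['force'])
p=manip.snapshot("top");cv2.imwrite('pics/top11.png',cv2.resize(cv2.cvtColor(p['img'],cv2.COLOR_RGB2BGR)[140:265,185:395],None,fx=3.8,fy=3.8,interpolation=2))
E
```

```text
[ 0.59941486 -0.05744187  0.09956099] [-2.87991389 -7.57464347  0.87500861]
```

View pics/top11.png

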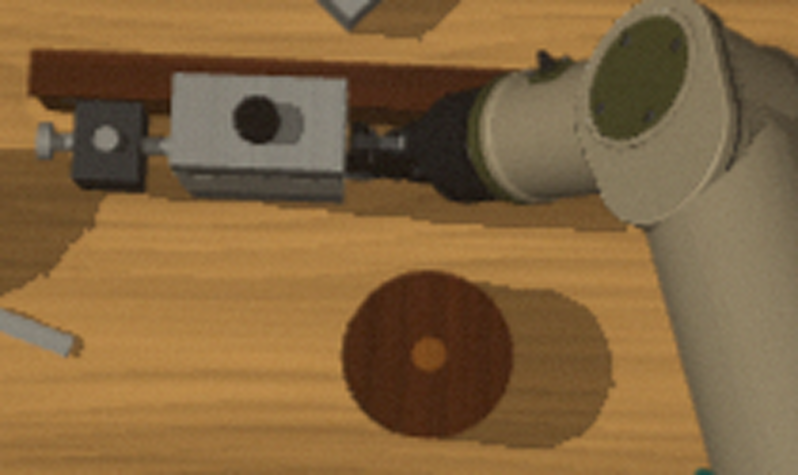

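>>> step_arm --pt "0 -0.23 0.11 0.003 0 0 0" --pt "0 -0.23 0.11 0.003 0 0 0"

```text
time: 13.1
tcp_pos: [0.5993, -0.0572, 0.0992]
orientation: [0.96, -0.028, 0.006, -0.278]
force: [-4.0, -12.4, 1.3]
width: -0.0002
```

>>> step_arm --pt "0 -0.23 0.11 0.003 0 0 0" --pt "0 -0.23 0.11 0.003 0 0 0"

```text
time: 13.27
tcp_pos: [0.5991, -0.0572, 0.0989]
orientation: [0.96, -0.03, 0.006, -0.277]
force: [-3.5, -11.5, 0.8]
width: 0.0004
```

>>> step_arm --pt "0 -0.24 0.11 0.003 0 0 0" --pt "0 -0.24 0.11 0.003 0 0 0" --pt "0 -0.24 0.11 0.003 0 0 0"

```text
time: 13.52
tcp_pos: [0.5989, -0.0572, 0.0986]
orientation: [0.96, -0.033, 0.007, -0.277]
force: [-4.3, -12.9, 1.3]
width: -0.0001
```

>>> step_arm --pt "0 -0.24 0.11 0.003 0 0 0" --pt "0 -0.24 0.11 0.003 0 0 0" --pt "0 -0.24 0.11 0.003 0 0 0"

```text
time: 13.77
tcp_pos: [0.5987, -0.0571, 0.0983]
orientation: [0.96, -0.036, 0.007, -0.277]
force: [-4.2, -11.1, 0.7]
width: -0.0003
```

>>> step_arm --pt "0 -0.25 0.11 0.003 0 0 0" --pt "0 -0.25 0.11 0.003 0 0 0"

```text
time: 13.93
tcp_pos: [0.5985, -0.0571, 0.0982]
orientation: [0.96, -0.039, 0.007, -0.277]
force: [-4.3, -11.7, 1.0]
width: 0.0003
```

Pressed at about 12 N for roughly 0.8 s. Now I'll back off along the fence and up.

>>> step_arm --pt "0 0.2 -0.1 0 0 0 0" --pt "0 0.5 -0.3 0 0 0 0" --pt "0 1.3 -0.8 0 0 0 0" --pt "0 1.6 -1.6 0 0 0 0" --pt "0 1.0 -2.5 0 0 0 0"

```text
time: 14.35
tcp_pos: [0.5921, -0.1201, 0.1181]
orientation: [0.959, -0.034, 0.005, -0.28]
force: [-0.3, 0.3, -0.2]
width: -0.0
```

>>> step_arm --pt "0 0 -3.5 0 0 0 0" --pt "0 0 -3.5 0 0 0 0" --pt "0 0 -3.5 0 0 0 0" --pt "0 0 -3.5 0 0 0 0"

```text
time: 14.68
tcp_pos: [0.5853, -0.2007, 0.2374]
orientation: [0.959, -0.035, 0.001, -0.283]
force: [0.5, -0.7, -0.1]
width: 0.0002
```

```bash
python3 - <<'E'
from rig import manip;from h import *
import pickle
s=manip.sense();print(s['tcp_pos'],s['force'])
for n in("side","top"):
    p=manip.snapshot(n);pickle.dump(p,open(n+'12.pkl','wb'))
    cv2.imwrite(f'pics/{n}12f.png',cv2.cvtColor(p['img'],cv2.COLOR_RGB2BGR))
    b=(155,310,180,360) if n=='side' else (140,265,185,395)
    cv2.imwrite(f'pics/{n}12.png',cv2.resize(cv2.cvtColor(p['img'],cv2.COLOR_RGB2BGR)[b[0]:b[1],b[2]:b[3]],None,fx=3.8,fy=3.8,interpolation=2))
E
```

```text
[ 0.58525982 -0.2006605   0.23742294] [ 0.45696392 -0.68375292 -0.14685623]
```

View pics/top12.png

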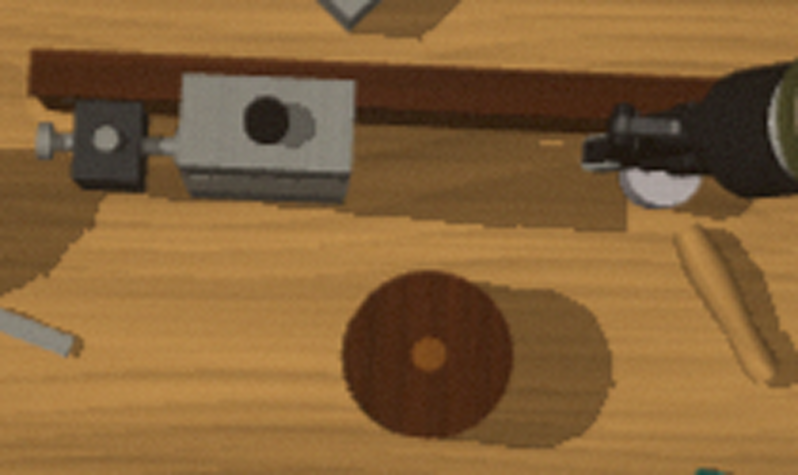

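View pics/side12.png

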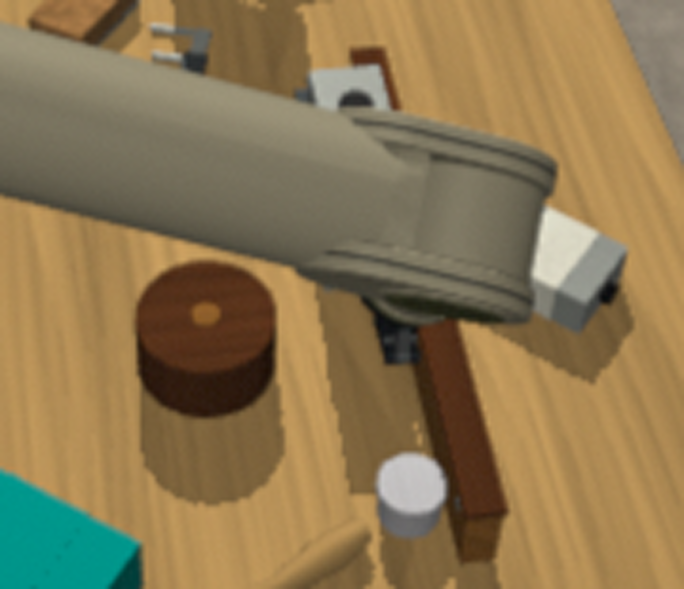

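View pics/top12f.png

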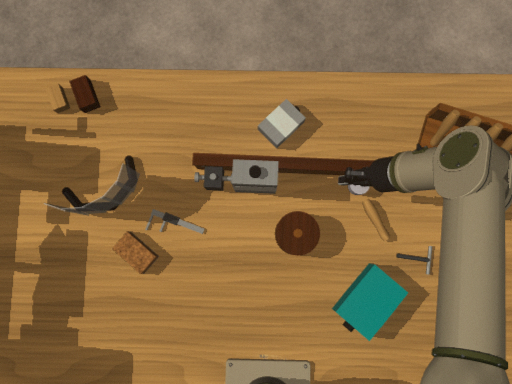

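The tin's top edge moved about 6 mm when I released it, so I want a careful check of its tilt, both during pressing and now. I'll clear the arm out of the side view first.

>>> step_arm --pt "-1 3.5 -1.5 0 0 0 0" --pt "-1 3.5 -1.5 0 0 0 0" --pt "-1 3.5 -1.5 0 0 0 0" --pt "-1 3.5 -1.5 0 0 0 0" --pt "-1 3.5 -1.5 0 0 0 0"

```text
time: 15.2
tcp_pos: [0.527, -0.3829, 0.2134]
orientation: [0.959, -0.026, 0.008, -0.283]
force: [0.3, -0.3, -0.1]
width: 0.0
```

>>> step_arm --pt "-3 2 -1.5 0 0 0 0" --pt "-3 2 -1.5 0 0 0 0" --pt "-3 2 -1.5 0 0 0 0"

```text
time: 15.45
tcp_pos: [0.4306, -0.4565, 0.2136]
orientation: [0.958, -0.025, 0.008, -0.287]
force: [1.0, -0.6, -0.1]
width: 0.0002
```

```bash
python3 - <<'E'
from rig import manip;from h import *
import pickle
s=manip.sense();print(s['tcp_pos'],s['force'])
for n in("side","top"):
    p=manip.snapshot(n);pickle.dump(p,open(n+'13.pkl','wb'))
    b=(150,250,200,330) if n=='side' else (145,205,185,295)
    cv2.imwrite(f'pics/{n}13.png',cv2.resize(cv2.cvtColor(p['img'],cv2.COLOR_RGB2BGR)[b[0]:b[1],b[2]:b[3]],None,fx=6,fy=6,interpolation=2))
E
```

```text
[ 0.43060578 -0.45647835  0.21358153] [ 0.99701089 -0.59910694 -0.06172621]
```

View pics/top13.png

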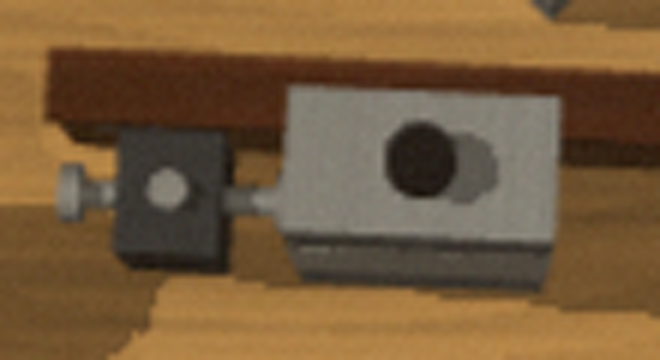

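View pics/side13.png

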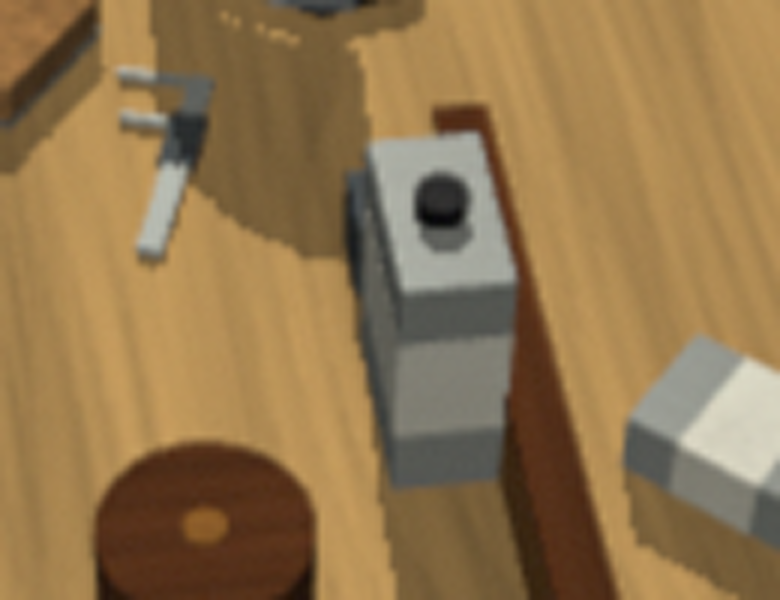

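```bash
python3 - <<'E'
import pickle;from h import *
from scipy.optimize import least_squares
t=pickle.load(open('top13.pkl','rb'));s=pickle.load(open('side13.pkl','rb'))
def px(a,sc,ox,oy):return (np.array(a)+.5)/sc-.5+[ox,oy]
x,y,h=.031,.0575,.165
O=dict(TL=(x,y,h),TR=(x,-y,h),FR=(-x,-y,h),FL=(-x,y,h),BL=(-x,y,0),BR=(-x,-y,0),GR=(x,-y,0))
def fit(obs,z0=False):
    def res(v):
        R=Ro.from_euler('z',v[2])*Ro.from_euler('xy',v[3:5]); r=[]
        for p,k,uv in obs: r+=list(proj(p,R.apply(O[k])+[v[0],v[1],v[5]])-uv)
        return np.array(r)
    o=least_squares(res,[.605,.04,YAW,0,0,0]); return np.round(o.x,4),round(float(np.sqrt((o.fun**2).mean())),2)
T13=[(t,k,px(v,6,185,145)) for k,v in dict(TL=(288,85),TR=(562,95),FR=(556,241),FL=(286,234),BL=(300,278),BR=(545,290)).items()]
S13=[(s,k,px(v,6,200,150)) for k,v in dict(FL=(368,145),TL=(475,130),TR=(517,280),FR=(402,293),BR=(392,487),GR=(498,473)).items()]
T11=[(t,k,px(v,3.8,185,140)) for k,v in dict(TL=(173,73),TR=(348,79),FR=(345,172),FL=(169,166),BL=(190,193),BR=(343,200)).items()]
print('x y yaw rx ry z');print('13',fit(T13+S13),fit(T13));print('11',fit(T11))
# fence/stop
P=lambda a,b,z:back(t,*px((a,b),6,185,145),z)[:2].round(4)
print('stop inner face top',P(232,135,.06),P(229,270,.06),'left',P(118,130,.06),'fence',P(48,48,.075),P(46,118,.075))
E
```

```text
x y yaw rx ry z
13 (array([ 0.6111,  0.0435, -0.0175,  0.0109, -0.0093,  0.0049]), 0.45) (array([ 0.6125,  0.043 , -0.0164,  0.0076, -0.0104,  0.0025]), 0.34)
11 (array([ 0.613 ,  0.0435, -0.023 , -0.0245, -0.0242,  0.0116]), 0.11)
stop inner face top [0.6419 0.132 ] [0.5789 0.1316] left [0.6433 0.1848] fence [0.6781 0.2161] [0.6455 0.2158]
```

The fit shows the tin upright within about 0.015 rad, within 0.01 rad of the fence direction and on the fence face. It sits about 30 mm from the block. While pressed it leaned only about 0.03 rad. Pot, blank, handle and calipers are where they were, so I'll hand in.

```bash
python3 -c "
from rig import manip
print(manip.close_job())"
```

```text
the job is handed in; nothing more can be done
None
```

The tin is standing upright against the fence, up against the screw head, and I handed the job in after about 16 s of robot time. No verdict was reported.

**What I did**
- I tipped the tin up with the open fingers either side of the cap. The highest wrist force I read was about 11 N.
- I slid it about 115 mm along the fence with the closed, tilted fingers, at about 2 to 8 N.
- Early in the slide the tin turned about 0.02 rad off the fence. I moved the push point towards the robot and it came square again.
- I felt the screw by a force rise to 14 N, about 30 mm out from the block. I then leaned on the tin for about 1.8 s in all, the last 0.8 s or so at 11 to 13 N.

**What the last checks showed**
- **Uprightness:** a fit to both pictures gives a tilt within about 0.015 rad.
- **Against the fence:** the tin is within about 0.01 rad of square. The fit puts it about 2 mm past the fence face, which is within calibration error, so I take it as touching.
- **Distance from the stop:** about 30 mm from the block's inner side.
- **Other things:** the blank, wax pot, handle and calipers look unmoved, and the arm is clear of everything.

**What disagreed or is uncertain**
- While pressed, the tin leaned about 0.03 rad towards the stop. When I released it, it rocked back upright.
- I read forces only at the end of each move call, so brief peaks in between were not seen. I also never measured the force on the screw itself; it would be the push less the sliding friction.

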